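# Draw a gas canister from a packed crate and clamp it in the test dock

## Task

One canister in the crate has a tall valve head: draw it up out of its tightly packed neighbours, leaving those in their places, and stand it in the open cradle of the test dock, set down and not dropped. Then turn the cam lock clockwise half a turn to its stop, so that its hook pulls the clamp jaw in on the canister, and last push the gas lever fully over to its other stop. Leave the meter and the wrench where they lie.

Things in the scene. Friction and masses are not known exactly. Their poses are not given: they have to be found in the camera images.
- crate: Open plywood crate, fixed, 220 x 170 mm outside, 75 mm high, walls 9 mm. Origin: centre of its underside on the bench; x along its long side, z up. Floor 8 mm thick. It is packed with 12 upright canisters, 4 along x by 3 along y, pitch 50.4 mm, each touching its neighbours.
- canister_mid (a point): Centre (half-way up) of the one canister with a tall valve head, always in one of the two inner places of the crate with neighbours on every side. z up the canister. Aluminium body 50 mm in diameter; 164 mm tall in all, 0.19 to 0.34 kg. This point is 82 mm above its flat bottom; the body's shoulder ends 29 mm above this point.
- canister_head (a point): Centre of that canister's round valve head, the place to grip: dark steel, 30 mm in diameter, 36 mm tall (18 mm above and below this point), on a thinner neck. This point is 146 mm above the canister's bottom. In the crate the head's lower edge is 10 mm above the tops of the neighbours' plugs.
- dock: Grey bench test dock, fixed, base plate 230 x 250 mm and 12 mm thick. Origin: on the bench, near the middle of its underside (plate from x -120 to +110, y -135 to +115 mm), z up. In its frame: the cradle at x +50 y +50 mm, the cam lock at x +50 y -80 mm, the gas lever at x -70 y 0 mm, a small gauge at x -75 y +88 mm (54 mm high).
- cradle (a point): Point on the cradle's floor (22 mm above the bench), midway between fixed V-block (-y side, towards the cam) and open clamp jaw (+y side); axes as the dock's. The canister stands upright here, its bottom on this floor. V-block and jaw are aluminium walls at 45 degrees, 60 mm high above the floor; with the jaw open a 50 mm canister has about 8 mm of play each way in x and y.
- jaw (a joint): Travel of the clamp jaw, m: 0 = open, 0.016 = clamped. It is drawn towards the dock's -y only by the cam, in proportion to its angle, and slides a canister standing in the middle of the cradle 8 mm with it, against the V-block.
- cam (a joint): Angle of the cam lock, rad. 0 = open, 3.14 = half a turn, locked, at its stop. Grows as the cam turns clockwise seen from above. Stiff (about 0.12 N m), stays where it is left; its hook draws in the bolt of the clamp jaw. It starts between 0 and 0.25.
- cam_grip (a point): Point on the cam's vertical axis at the height to grip (65 mm above the bench), on the upstanding wing grip of the steel disc (68 mm across, top at 40 mm). The wing is 56 mm long along this point's x, 12 mm thick along its y, and reaches from 40 to 82 mm above the bench. Turns with the cam.
- lever (a joint): Angle of the gas lever, rad. 0 = shut, leaning towards the dock's -y; 1.0 = fully open at its stop, leaning as far towards the dock's +y. Starts between 0 and 0.15. Light friction (under 1 N at the tip), stays where it is left.
- lever_tip (a point): Centre of the black ball, 26 mm in diameter, at the end of the gas lever. The lever is a 10 mm rod, 90 mm from its pivot to this point; the pivot is 34 mm above the bench, at x -70 y 0 mm in the dock's frame, its axis along the dock's x. The ball is 113 mm above the bench at either end of its swing and 124 mm in the middle.
- plugged1_mid (a point): Centre of one of the eleven other canisters in the crate, same body (50 mm in diameter) but with a low screw plug; 118 mm tall, this point 59 mm above its bottom.
- plugged2_mid (a point): Centre of one of the eleven other canisters in the crate, same body (50 mm in diameter) but with a low screw plug; 118 mm tall, this point 59 mm above its bottom.
- plugged3_mid (a point): Centre of one of the eleven other canisters in the crate, same body (50 mm in diameter) but with a low screw plug; 118 mm tall, this point 59 mm above its bottom.
- plugged4_mid (a point): Centre of one of the eleven other canisters in the crate, same body (50 mm in diameter) but with a low screw plug; 118 mm tall, this point 59 mm above its bottom.
- plugged5_mid (a point): Centre of one of the eleven other canisters in the crate, same body (50 mm in diameter) but with a low screw plug; 118 mm tall, this point 59 mm above its bottom.
- plugged6_mid (a point): Centre of one of the eleven other canisters in the crate, same body (50 mm in diameter) but with a low screw plug; 118 mm tall, this point 59 mm above its bottom.
- plugged7_mid (a point): Centre of one of the eleven other canisters in the crate, same body (50 mm in diameter) but with a low screw plug; 118 mm tall, this point 59 mm above its bottom.
- plugged8_mid (a point): Centre of one of the eleven other canisters in the crate, same body (50 mm in diameter) but with a low screw plug; 118 mm tall, this point 59 mm above its bottom.
- plugged9_mid (a point): Centre of one of the eleven other canisters in the crate, same body (50 mm in diameter) but with a low screw plug; 118 mm tall, this point 59 mm above its bottom.
- plugged10_mid (a point): Centre of one of the eleven other canisters in the crate, same body (50 mm in diameter) but with a low screw plug; 118 mm tall, this point 59 mm above its bottom.
- plugged11_mid (a point): Centre of one of the eleven other canisters in the crate, same body (50 mm in diameter) but with a low screw plug; 118 mm tall, this point 59 mm above its bottom.
- meter: Bystander: grey handheld meter lying on the bench, 75 x 150 x 34 mm; origin: centre of its underside.
- wrench: Bystander: steel wrench lying on the bench, 200 x 38 x 8 mm, long along its x; origin: its middle, on the bench.

How it is judged:
By the outcome, as a careful person would: the job done as asked, in the order asked, and still so for the second after the job is handed in, with the robot touching nothing.
It also fails if it takes over 72 s, if anything falls off the work surface, if the arm or the gripper's body presses on something with over 40 N, if the wrist force passes 120 N, or if a joint passes its speed limit or range.

## Robot

A 6-joint arm with a two-finger parallel gripper is mounted at the origin on the work surface. World frame = base frame: x ahead of the robot, y to its left, z up, the work surface at z = 0. Lengths are in m, angles in rad, forces in N, time in s.
With the tool pointing down it reaches from about 0.425 to 0.925 m from the base axis. Payload 12.5 kg.
Tool frame: the origin (TCP) lies at the very end of the fingers, on their centre line; the grasp point (between the pads) lies 19 mm behind it (pinch_z is the distance from the TCP to the grasp point, in m); x points along the fingers, z is the direction in which the jaws open and shut, and the axes are right-handed (so a half turn about x gives the same grasp; the last joint's range is limited). The gripper opens to 85 mm and grips with 20 to 120 N. Pads are 22 mm wide; open, the fingers measure 114 mm over their backs; the gripper's body (76 mm by 85 mm) begins 54 mm behind the grasp point. The pads swing forward as they close: fully open they stand 13 mm farther back than shut.
Start: joints at [1.079, 0.491, 1.559, -0, 1.092, -0.106], TCP at [0.235, 0.579, 0.231] pointing down, gripper open.
Joint ranges: [-3.1, 3.1], [-0.84, 2.19], [0.05, 2.79], [-1.13, 4.28], [0.06, 2.93], [-2.69, 2.69]. Speed limits (rad/s): [2.22, 2.22, 2.79, 3.14, 3.14, 3.14].

## Interface

Orientations are given as [roll, pitch, yaw] about the fixed x, y, z axes, in that order (R = Rz(yaw) Ry(pitch) Rx(roll)).
In Python, from station import read_state, grab_frame, sign_off, cut_out, pinpoint, pinch_z gives the robot as it stands.
- The arm moves only by the shell command python3 -m pendant 'ROWS' [OPENING] [FORCE]. ROWS is JSON, a list of rows, each a list of 6 numbers: the shift along the tool's x, y, z in cm, then the turn, a rotation vector about the tool's x, y, z in degrees. A call has 1 to 12 rows; each row shifts and turns the commanded pose from where the row before left it, along the tool's axes as they then stand; what a row does not reach is not made up. A row lasts 1/10 s, in which the tool goes at most 50 mm and 8.59 degrees, less where a joint would pass 70% of its speed; a pose out of reach is approached as far as the arm can. A call is refused whole if a number of a shift passes 5 or a number of a turn 8.59, either way. A call with a gripper value outside its range is refused whole. OPENING is the gripper's target within -1 to 1 (shut at 1, half-way at 0, fully open at -1), set as the call begins (- or left out, the last holds). The fingers move at their own pace and stop on an object; FORCE is the grip in N (left out, the last holds). Time passes only in rows, so rows that do not move let the fingers close. It gives the time, the measured TCP pose, the force and the opening at its end, in the units of the state.
- read_state(): the state, without advancing time (a new reading comes with each control period).
- grab_frame(name): name is "scene" or "top" or "wrist"; returns a dict with "image" (400x640x3 uint8, red, green, blue), "intrinsics" (3x3 intrinsics, pixels), "R" (3x3) and "t" (3): a world point X has camera coordinates R X + t. Camera axes: x right, y down, z forward; pixel columns grow to the right and rows downward; lengths in m; the calibration is good to about 2 mm. A picture is of the moment at which its call begins. There is no depth.
- sign_off(): hands the job in, once; it reports no verdict.
Trained networks look in a picture, given as the dict that the camera call returned (one of the last four; its "shot" number tells which), for a name from the list of things; names that differ only in an ending like _2 or _b are one class to them, and where a whole thing is asked for, a point or a joint stands for the part that bears it (a point fixed in the world has none). Each returns a list of dicts, best first, with "confidence" (0 to 1); they miss things now and then, are a little off and sometimes report something else, mostly with a low value. They report only what shows in the picture. A call takes as long as a camera call.
- cut_out(query, picture): "pixels" (400x640 bool, what is visible of it) and "uv" ([column, row] in pixels, amid what is visible of it).
- pinpoint(query, picture): "uv" ([column, row] in pixels: a listed point, or the origin of a listed thing).
The state is a dict: "time": time; "q": joint angles; "dq": joint speeds; "effort": joint torques, N m; "eef_pos": TCP position; "eef_rot": TCP orientation; "force": force on the tool from outside, world axes, zero at the start; "torque": the same for the moment, N m; "grip_width": finger opening in m.
Only numpy, scipy, OpenCV 4.12 (cv2) and the standard library are available. Lean on these libraries where they do the work, as an engineer would, in place of code of your own. Each camera call takes 0.05 s, during which the arm holds its last target.

## Working session

There is one attempt and no reset: what is moved stays moved. The work goes in short steps, Python scripts to look and compute and a shell command to move; the robot and the scene stay as the last step left them, time stands still between calls to the robot, and variables do not carry over. Pictures are saved under pics/ and viewed, and the job is handed in when it is done.

```bash
mkdir -p pics; ls; cat > h.py <<'E'
import numpy as np, cv2
from station import *
def save(f,n): cv2.imwrite('pics/'+n+'.png',f['image'][:,:,::-1])
def proj(f,X):
    c=np.asarray(f['R'])@np.asarray(X,float)+np.asarray(f['t']); p=np.asarray(f['intrinsics'])@c; return p[:2]/p[2]
def atz(f,uv,z):
    R=np.asarray(f['R']);t=np.asarray(f['t']);K=np.asarray(f['intrinsics'])
    d=R.T@np.linalg.solve(K,np.array([uv[0],uv[1],1.]));c=-R.T@t
    return c+d*(z-c[2])/d[2]
E
python3 - <<'E'
from h import *
np.set_printoptions(precision=4,suppress=True)
s=read_state(); print(s, pinch_z)
H={'canister_head':.154,'canister_mid':.09,'cradle':.022,'cam_grip':.065,'lever_tip':.115,'crate':0,'dock':0,'meter':0,'wrench':0}
for n in ['top','scene']:
    f=grab_frame(n); save(f,n+'0'); print(n,'cam at',-np.asarray(f['R']).T@f['t'])
    for k,z in H.items():
        for r in pinpoint(k,f)[:2]:
            print(k,np.round(r['uv'],1),round(r['confidence'],2),atz(f,r['uv'],z))
E
```

```text
pics
{'time': 0.0, 'q': array([ 1.0794,  0.4916,  1.5594, -0.    ,  1.0917, -0.1056]), 'dq': array([ 0.0008, -0.    , -0.0001, -0.0009, -0.0006,  0.0003]), 'effort': array([ -0.0002, -61.8451, -26.1608,  -0.0001,   0.004 ,   0.    ]), 'eef_pos': array([0.2351, 0.5789, 0.2307]), 'eef_rot': array([ 3.0409,  1.5697, -2.0573]), 'force': array([-0.015 , -0.4434,  0.7093]), 'torque': array([ 0.0005, -0.0349, -0.0384]), 'grip_width': 0.08551376713686697} 0.0187
top cam at [ 0.4507 -0.0181  1.1055]
canister_head [223.5 207.2] 0.56 [0.578  0.2266 0.154 ]
canister_mid [230.9 210.1] 0.58 [0.5797 0.2247 0.09  ]
cradle [378.  223.3] 0.69 [ 0.5584 -0.1389  0.022 ]
cam_grip [439.5 225.5] 0.82 [ 0.5505 -0.284   0.065 ]
lever_tip [418.1 270.3] 0.75 [ 0.4418 -0.2198  0.115 ]
lever_tip [212.6 212.2] 0.62 [0.571  0.2621 0.115 ]
dock [398.2 245.5] 0.84 [ 0.5035 -0.1931  0.    ]
meter [294.2 146.3] 0.96 [0.766  0.0824 0.    ]
meter [216.6 191.5] 0.55 [0.6406 0.2867 0.    ]
wrench [393.  143.6] 0.64 [ 0.7753 -0.1824  0.    ]
wrench [223.7 207.1] 0.41 [0.5989 0.2657 0.    ]
scene cam at [1.0367 0.6424 0.7238]
canister_head [408.1 242.8] 0.74 [0.5761 0.2278 0.154 ]
canister_head [388.9 258.1] 0.22 [0.6331 0.2395 0.154 ]
canister_mid [403.2 262.5] 0.97 [0.5713 0.2195 0.09  ]
canister_mid [456.6 272.4] 0.47 [0.5    0.2969 0.09  ]
cradle [417.3 289. ] 0.73 [0.547  0.2483 0.022 ]
cradle [239.9 223.6] 0.7 [ 0.7744 -0.1442  0.022 ]
cam_grip [290.  155.3] 0.58 [ 0.5474 -0.2932  0.065 ]
lever_tip [338.7 141.9] 0.45 [ 0.4364 -0.2109  0.115 ]
dock [321.2 186.5] 0.61 [ 0.5055 -0.1928  0.    ]
meter [282.2 284.1] 0.91 [0.7712 0.0661 0.    ]
wrench [239.4 222.9] 0.75 [ 0.7661 -0.1721  0.    ]
```

View pics/top0.png

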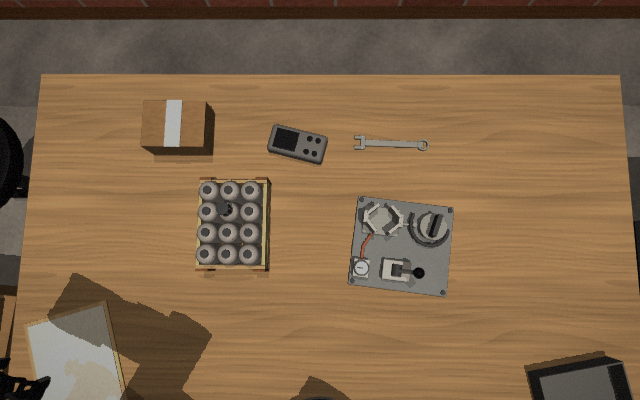

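View pics/scene0.png

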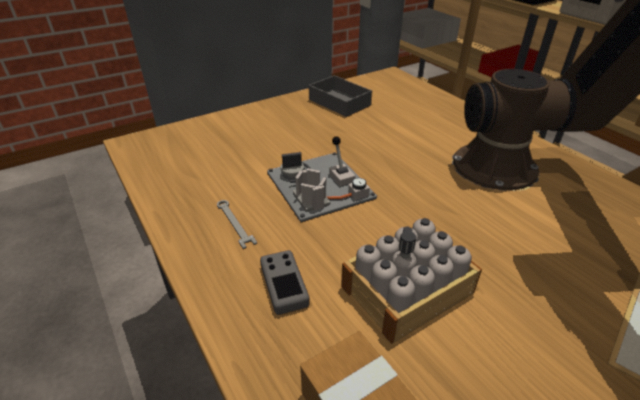

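The top view shows the crate with the tall head near (224,208), and the dock with its cradle at about (382,219), cam at (431,226) and lever ball at (419,272). The networks roughly agree with this. Next I'll fit the dock and crate poses from outlines.

```bash
python3 - <<'E'
from h import *
np.set_printoptions(precision=4,suppress=True)
f=grab_frame('top')
m=cut_out('dock',f)[0]; M=m['pixels'].astype(np.uint8); print(m['confidence'],M.sum())
cs=max(cv2.findContours(M,0,1)[0],key=cv2.contourArea); r=cv2.minAreaRect(cs)
for p in cv2.boxPoints(r): print('dockcorner',p,atz(f,p,.012))
m=cut_out('cam',f)[0]; print('cam',m['uv'],m['confidence'],m['pixels'].sum(),atz(f,m['uv'],.05))
m=cut_out('canister_head',f)[0]; print('can',m['uv'],m['confidence'],m['pixels'].sum())
for r in pinpoint('plugged1_mid',f): print(np.round(r['uv'],1),round(r['confidence'],2),atz(f,r['uv'],.067))
v=f['image'][170:310,180:470]; cv2.imwrite('pics/topz.png',cv2.resize(v[:,:,::-1],None,fx=2.7,fy=2.7,interpolation=cv2.INTER_CUBIC))
g=grab_frame('wrist'); save(g,'wrist0')
E
```

```text
0.94 8619
dockcorner [346.9614 284.924 ] [ 0.4017 -0.0608  0.012 ]
dockcorner [357.5819 195.7121] [ 0.631  -0.0873  0.012 ]
dockcorner [455.4332 207.3611] [ 0.6031 -0.3395  0.012 ]
dockcorner [444.8127 296.5729] [ 0.3767 -0.3063  0.012 ]
cam [431.1, 228.0] 0.78 849 [ 0.5455 -0.2669  0.05  ]
can [231.1, 209.8] 0.91 427
[232.  236.5] 0.67 [0.5171 0.2246 0.067 ]
```

View pics/topz.png

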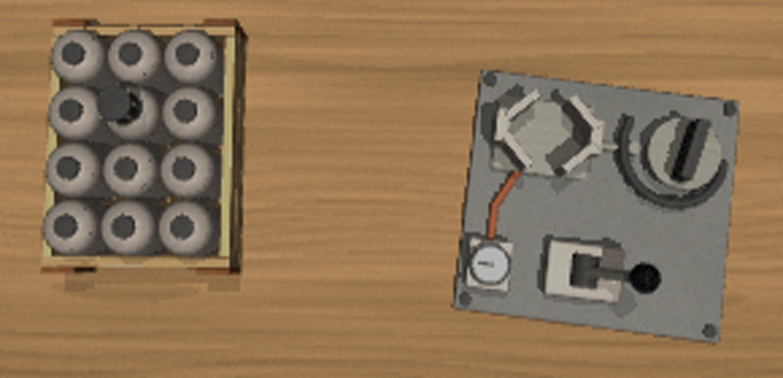

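View pics/wrist0.png

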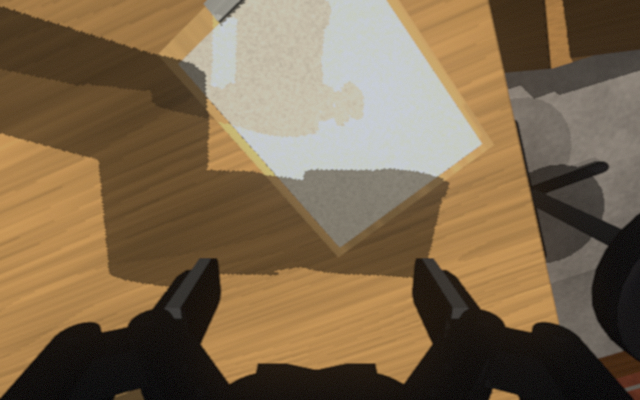

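```bash
cat >> h.py <<'E'
from scipy.spatial.transform import Rotation as Ro
def toolR():
    return Ro.from_euler('xyz',read_state()['eef_rot']).as_matrix()
E
python3 - <<'E'
from h import *
np.set_printoptions(precision=4,suppress=True)
f=grab_frame('top'); g=grab_frame('scene')
Z=lambda u,v:(180+u/2.7,170+v/2.7)
px=[Z(479,70),Z(739,100),Z(718,343),Z(454,307)]
W=np.array([atz(f,p,.012)[:2] for p in px]); L=np.array([[.11,.115],[.11,-.135],[-.12,-.135],[-.12,.115]])
def fit(L,W):
    a=L-L.mean(0);b=W-W.mean(0); H=a.T@b; th=np.arctan2(H[0,1]-H[1,0],H[0,0]+H[1,1])
    R=np.array([[np.cos(th),-np.sin(th)],[np.sin(th),np.cos(th)]]); t=W.mean(0)-R@L.mean(0); return th,R,t,(W-(L@R.T+t))
th,R,t,res=fit(L,W); print('dock',th,t,'\n',res)
for n,p,z in [('cradle',[.05,.05],.022),('cam',[.05,-.08],.065),('pivot',[-.07,0],.034),('gauge',[-.075,.088],.054)]:
    w=R@p+t; print(n,w,'top',proj(f,[*w,z]),'scene',proj(g,[*w,z]))
# plugs of crate at z=.126: rows/cols in zoom
P=[[(75,53),(133,53),(190,53)],[(71,111),None,(186,111)],[(68,168),(128,168),(184,168)],[(65,227),(124,227),(183,227)]]
L=[];W=[]
for i in range(4):
    for j in range(3):
        if P[i][j]:
            L.append([(1.5-i)*.0504,(1-j)*.0504]); W.append(atz(f,Z(*P[i][j]),.126)[:2])
th,R,t,res=fit(np.array(L),np.array(W)); print('crate',th,t,np.abs(res).max())
print('can',R@[.0252,0]+t, 'head px top',proj(f,[*(R@[.0252,0]+t),.172]),'scene',proj(g,[*(R@[.0252,0]+t),.154]))
print(toolR())
E
```

```text
dock -0.11038919959210226 [ 0.5097 -0.1893] 
 [[-0.0013  0.0003]
 [-0.0003  0.0005]
 [-0.      0.0013]
 [ 0.0016 -0.002 ]]
cradle [ 0.5649 -0.1451] top [380.4318 220.7871] scene [312.0407 195.7595]
cam [ 0.5506 -0.2743] top [435.5312 225.402 ] scene [292.2798 158.6344]
pivot [ 0.4402 -0.1816] top [395.9991 270.368 ] scene [342.6977 171.5257]
gauge [ 0.4449 -0.0936] top [361.1239 267.9871] scene [360.2042 181.5056]
crate 0.0015396868409468573 [0.5481 0.2231] 0.0011325690046465053
can [0.5733 0.2232] head px top [222.9451 208.2288] scene [407.6077 240.8291]
[[ 0.     -0.9265  0.3763]
 [ 0.      0.3763  0.9265]
 [-1.     -0.      0.    ]]
```

```bash
python3 -m pendant '[[0,-3.73,-1.68,0,0,0],[0,-3.73,-1.68,0,0,0],[0,-3.73,-1.68,0,0,0],[0,-3.73,-1.68,0,0,0],[0,-3.73,-1.68,0,0,0],[0,-3.73,-1.68,0,0,0],[0,-3.73,-1.68,0,0,0],[0,-3.73,-1.68,0,0,0],[0,-3.73,-1.68,0,0,0],[0,-3.73,-1.68,0,0,0],[0,-3.73,-1.68,0,0,0],[0,-3.73,-1.68,0,0,0]]' -0.3 40
python3 -m pendant '[[0,0,0,0,0,0],[0,0,0,0,0,0],[0,0,0,0,0,0]]'
python3 - <<'E'
from h import *
np.set_printoptions(precision=4,suppress=True)
s=read_state();print(s['eef_pos'],s['q'],s['grip_width'],s['force'])
print(toolR())
for n in ['wrist','scene']:
    f=grab_frame(n); save(f,n+'1')
    for k,z in [('canister_head',.154)]:
        for r in pinpoint(k,f)[:2]: print(n,k,r['uv'],r['confidence'],atz(f,r['uv'],z))
    print(proj(f,[.574,.224,.172]),proj(f,[.574,.224,.154]))
E
```

```text
time: 2.6
eef_pos: [0.5751, 0.2225, 0.2314]
eef_rot: [-0.491, 1.571, 0.694]
force: [1.1, 0.1, 0.7]
grip_width: 0.0554
time: 2.9
eef_pos: [0.5735, 0.2244, 0.2313]
eef_rot: [1.428, 1.57, 2.613]
force: [0.0, 0.1, 0.2]
grip_width: 0.0552
[0.5735 0.2244 0.2313] [ 0.2657  0.4778  1.5825  0.0002  1.0815 -0.9199] 0.055196497455885535 [0.0252 0.088  0.1632]
[[-0.0003 -0.9267  0.3759]
 [ 0.0001  0.3759  0.9267]
 [-1.      0.0003  0.    ]]
[317.7085 217.2553] [317.6041 207.8901]
scene canister_head [406.8, 240.2] 0.82 [0.5734 0.221  0.154 ]
[408.7918 234.3007] [407.6115 241.2275]
```

View pics/wrist1.png

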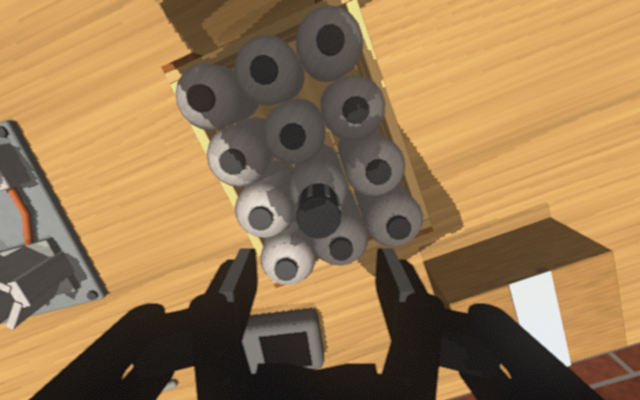

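View pics/scene1.png

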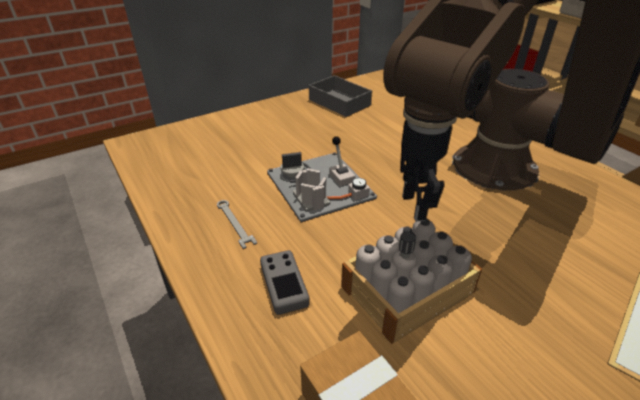

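```bash
python3 - <<'E'
from h import *
f=grab_frame('wrist'); v=f['image'][150:280,240:400]; cv2.imwrite('pics/w1z.png',cv2.resize(v[:,:,::-1],None,fx=4,fy=4,interpolation=cv2.INTER_CUBIC))
for p in [(320,215),(318,217)]: print(atz(f,p,.172))
g=grab_frame('scene'); print(proj(g,read_state()['eef_pos']),-np.array(f['R']).T@f['t'],np.array(f['R']))
m=cut_out('canister_head',f); print([(x['uv'],x['confidence'],x['pixels'].sum()) for x in m])
E
```

```text
[0.57324589 0.22623259 0.172     ]
[0.57404928 0.22451195 0.172     ]
[413.25269041 210.07847409] [0.50053305 0.25295872 0.37398751] [[ 3.74678279e-01  9.27154803e-01 -3.97944350e-04]
 [ 8.82805208e-01 -3.56624665e-01  3.05734874e-01]
 [ 2.83321640e-01 -1.14903524e-01 -9.52116605e-01]]
[([321.1, 192.5], 0.84, np.int64(4015))]
```

View pics/w1z.png

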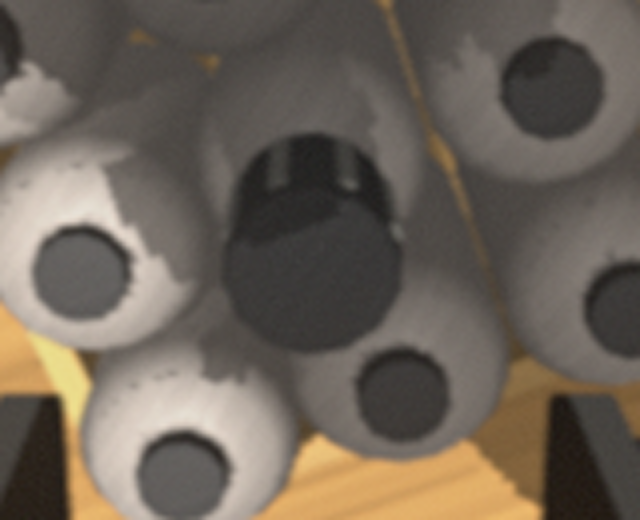

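The wrist view puts the head's top disc at about (318,216), within 1 mm of the TCP axis. I'll go down to grip.

```bash
python3 -m pendant '[[2,0,0,0,0,0],[2,0,0,0,0,0],[2,0,0,0,0,0],[1.2,0,0,0,0,0],[1.0,0,0,0,0,0],[0.8,0,0,0,0,0],[0.6,0,0,0,0,0],[0,0,0,0,0,0],[0,0,0,0,0,0]]' -0.3 40
python3 -m pendant '[[0,0,0,0,0,0],[0,0,0,0,0,0],[0,0,0,0,0,0],[0,0,0,0,0,0],[0,0,0,0,0,0],[0,0,0,0,0,0],[0,0,0,0,0,0],[0,0,0,0,0,0]]' 1 50
python3 - <<'E'
from h import *
f=grab_frame('wrist'); save(f,'w2')
E
```

```text
time: 4.15
eef_pos: [0.5742, 0.2239, 0.1357]
eef_rot: [-0.819, 1.57, 0.366]
force: [0.3, -0.3, 0.3]
grip_width: 0.0553
time: 4.95
eef_pos: [0.5744, 0.2241, 0.1359]
eef_rot: [-0.778, 1.569, 0.406]
force: [1.5, 1.1, 6.2]
grip_width: 0.0291
```

View pics/w2.png

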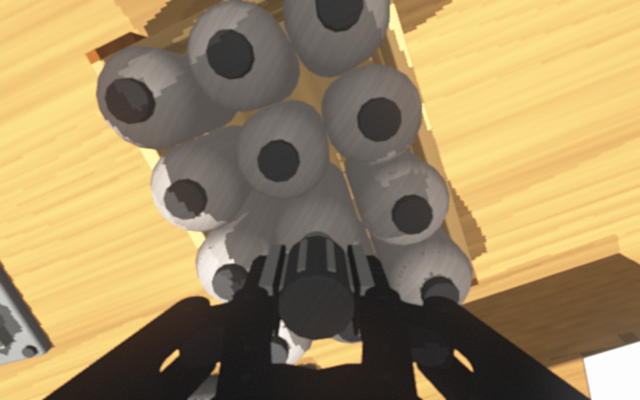

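The head is gripped at 29 mm. I'll draw it straight up, slowly.

```bash
python3 -m pendant '[[-0.3,0,0,0,0,0],[-0.5,0,0,0,0,0],[-0.7,0,0,0,0,0],[-0.7,0,0,0,0,0],[-0.7,0,0,0,0,0],[-0.7,0,0,0,0,0],[-0.7,0,0,0,0,0],[-0.7,0,0,0,0,0],[-0.7,0,0,0,0,0],[-0.7,0,0,0,0,0],[-0.7,0,0,0,0,0],[-0.7,0,0,0,0,0]]'
python3 -m pendant '[[-0.7,0,0,0,0,0],[-0.8,0,0,0,0,0],[-0.8,0,0,0,0,0],[-0.8,0,0,0,0,0],[-0.8,0,0,0,0,0],[-0.8,0,0,0,0,0],[-0.8,0,0,0,0,0],[-0.8,0,0,0,0,0],[-0.6,0,0,0,0,0],[-0.6,0,0,0,0,0],[0,0,0,0,0,0],[0,0,0,0,0,0]]'
python3 - <<'E'
from h import *
f=grab_frame('wrist'); save(f,'w3')
f=grab_frame('scene'); save(f,'s3'); print(toolR(),read_state()['q'])
E
```

```text
time: 6.2
eef_pos: [0.574, 0.2239, 0.2139]
eef_rot: [0.237, 1.571, 1.422]
force: [0.6, -0.0, -3.1]
grip_width: 0.0289
time: 7.4
eef_pos: [0.574, 0.2238, 0.2882]
eef_rot: [1.467, 1.571, 2.652]
force: [0.4, -0.4, -1.4]
grip_width: 0.0289
[[-5.70268245e-04 -9.26493528e-01  3.76310269e-01]
 [-6.52105315e-05  3.76310363e-01  9.26493662e-01]
 [-9.99999835e-01  5.03810523e-04 -2.75014986e-04]] [ 2.64674637e-01  4.29120958e-01  1.50719973e+00  9.23199885e-05
  1.20583943e+00 -9.20343987e-01]
```

View pics/s3.png

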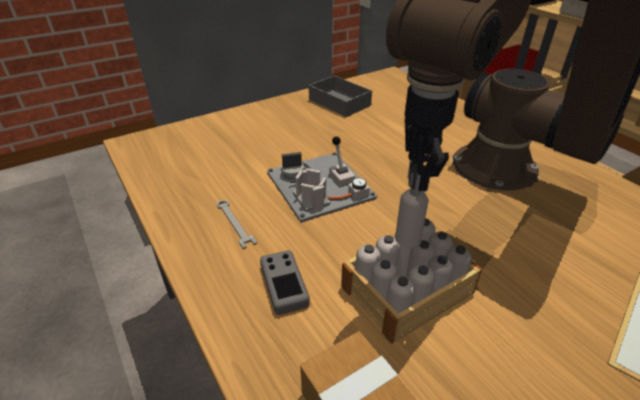

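View pics/w3.png

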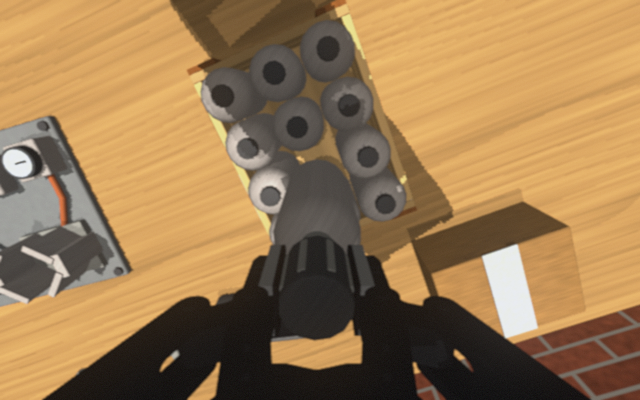

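```bash
python3 -m pendant '[[0,-0.6,-1.5,0,0,0],[0,-1.1,-2.9,0,0,0],[0,-1.1,-2.9,0,0,0],[0,-1.1,-2.9,0,0,0],[0,-1.1,-2.9,0,0,0],[0,-1.1,-2.9,0,0,0],[0,-1.1,-2.9,0,0,0],[0,-1.0,-2.5,0,0,0],[0,-0.6,-1.5,0,0,0],[0,0,0,0,0,0],[0,0,0,0,0,0]]'
python3 - <<'E'
from h import *
np.set_printoptions(precision=4,suppress=True)
f=grab_frame('wrist'); save(f,'w4')
for k,z in [('cradle',.022),('cam_grip',.065),('lever_tip',.115),('dock',0)]:
    for r in pinpoint(k,f)[:2]: print(k,np.round(r['uv']),r['confidence'],atz(f,r['uv'],z))
t=np.array([.5097,-.1893]);th=-.1104;R=Ro.from_euler('z',th).as_matrix()[:2,:2]
for p,z in [([.05,.05],.022),([.05,-.08],.082),([-.075,.088],.054),([.11,.115],.012),([-.12,.115],.012),([-.12,-.135],.012),([.11,-.135],.012)]: print(p,proj(f,[*(R@p+t),z]))
g=grab_frame('top'); v=g['image'][170:310,180:470]; cv2.imwrite('pics/top4.png',cv2.resize(v[:,:,::-1],None,fx=2.7,fy=2.7,interpolation=cv2.INTER_CUBIC))
E
```

```text
time: 8.6
eef_pos: [0.5692, -0.0214, 0.2882]
eef_rot: [0.813, 1.57, 1.997]
force: [-0.3, 0.5, -2.7]
grip_width: 0.0292
cradle [221. 190.] 0.86 [ 0.5645 -0.1517  0.022 ]
cradle [111. 226.] 0.23 [ 0.5534 -0.3098  0.022 ]
cam_grip [112. 229.] 0.88 [ 0.5517 -0.2773  0.065 ]
cam_grip [502. 143.] 0.22 [0.6244 0.1747 0.065 ]
lever_tip [ 58. 125.] 0.59 [ 0.4352 -0.2274  0.115 ]
dock [178. 160.] 0.72 [ 0.5095 -0.1936  0.    ]
dock [491. 101.] 0.43 [0.5907 0.2038 0.    ]
[0.05, 0.05] [226.1839 188.8425]
[0.05, -0.08] [105.4923 233.5179]
[-0.075, 0.088] [210.7722  79.9886]
[0.11, 0.115] [289.2239 215.3141]
[-0.12, 0.115] [229.6049  34.02  ]
[-0.12, -0.135] [34.3179 96.2697]
[0.11, -0.135] [119.4317 260.5237]
```

View pics/w4.png

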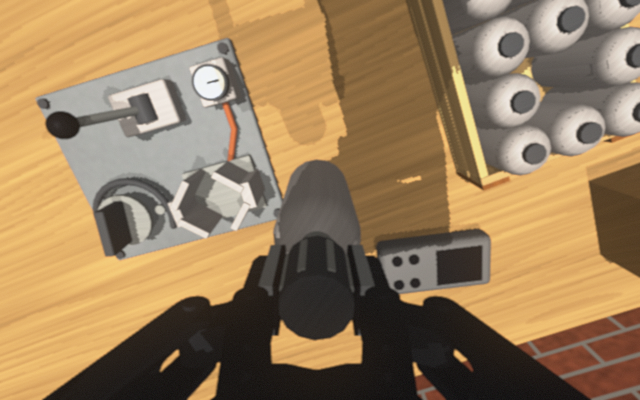

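View pics/top4.png

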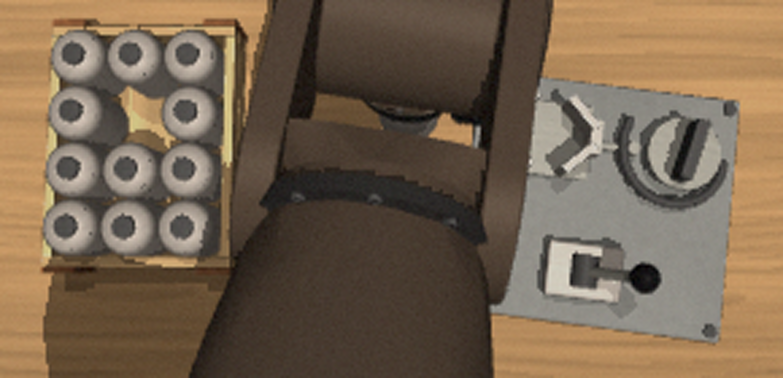

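```bash
python3 - <<'E'
from h import *
f=cv2.imread('pics/w4.png'); v=f[20:280,20:300]; cv2.imwrite('pics/w4z.png',cv2.resize(v,None,fx=2.3,fy=2.3,interpolation=cv2.INTER_CUBIC))
E
```

```text
(no output)
```

View pics/w4z.png

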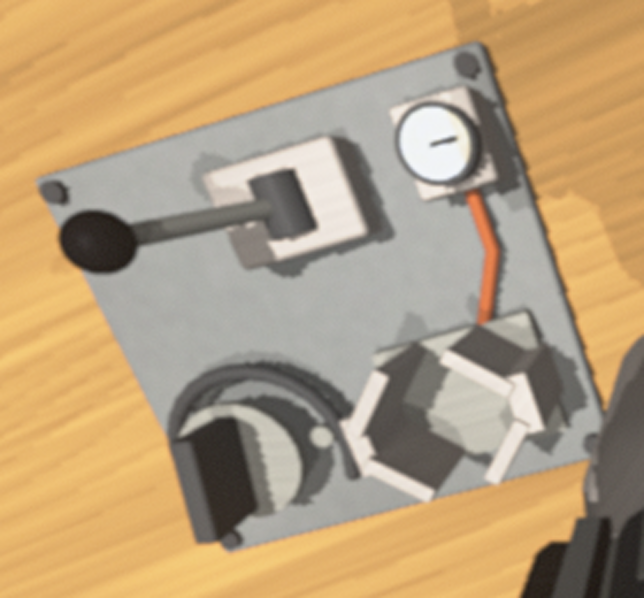

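```bash
python3 - <<'E'
from h import *
np.set_printoptions(precision=4,suppress=True)
f=grab_frame('wrist')
Z=lambda u,v:(20+u/2.3,20+v/2.3)
L=np.array([[.11,.115],[.11,-.135],[-.12,-.135],[-.12,.115]])
W=np.array([atz(f,Z(*p),.012)[:2] for p in [(617,456),(232,550),(37,180),(484,42)]])
a=L-L.mean(0);b=W-W.mean(0); H=a.T@b; th=np.arctan2(H[0,1]-H[1,0],H[0,0]+H[1,1])
R=Ro.from_euler('z',th).as_matrix()[:2,:2];t=W.mean(0)-R@L.mean(0)
print('dock',th,t);print(W-(L@R.T+t))
for p in [(.05,.05),(.05,-.08),(-.07,0)]: print(p,R@p+t)
for p in [(438.5,427),(440,415)]: print(atz(f,Z(*p),.082))
for p in [(383,375),(350,435),(432,497),(447,355),(530,395),(492,480)]:
    print('dockframe',R.T@(atz(f,Z(*p),.082)[:2]-t))
s=np.array(read_state()['eef_pos']);print(s,toolR())
E
```

```text
dock -0.11607949031778654 [ 0.5126 -0.189 ]
[[ 0.0003 -0.0018]
 [-0.0024  0.0038]
 [ 0.0012 -0.0003]
 [ 0.0009 -0.0017]]
(0.05, 0.05) [ 0.568  -0.1451]
(0.05, -0.08) [ 0.553  -0.2742]
(-0.07, 0) [ 0.4431 -0.1809]
[ 0.5662 -0.147   0.082 ]
[ 0.561  -0.1435  0.082 ]
dockframe [0.017 0.032]
dockframe [0.0409 0.0052]
dockframe [0.0821 0.0316]
dockframe [0.0159 0.0646]
dockframe [0.0448 0.0957]
dockframe [0.0814 0.0635]
[ 0.5694 -0.0208  0.2883] [[ 0.0001 -0.9268  0.3755]
 [ 0.0001  0.3755  0.9268]
 [-1.     -0.      0.0001]]
```

```bash
python3 -m pendant '[[0,-0.4,-1.0,0,0,0],[0,-0.73,-1.95,0,0,0],[0,-0.73,-1.95,0,0,0],[0,-0.73,-1.95,0,0,0],[0,-0.73,-1.95,0,0,0],[0,-0.65,-1.84,0,0,0],[0,-0.4,-1.05,0,0,0],[1,0,0,0,0,0],[1.5,0,0,0,0,0],[1.5,0,0,0,0,0],[0.5,0,0,0,0,0],[0,0,0,0,0,0]]'
python3 - <<'E'
from h import *
np.set_printoptions(precision=4,suppress=True)
f=grab_frame('wrist'); save(f,'w5');g=grab_frame('scene'); v=g['image'][100:240,220:420]; cv2.imwrite('pics/s5.png',cv2.resize(v[:,:,::-1],None,fx=4,fy=4,interpolation=cv2.INTER_CUBIC))
print(read_state()['eef_pos'],read_state()['q'])
h=grab_frame('top');save(h,'t5')
E
```

```text
time: 10.15
eef_pos: [0.5657, -0.1455, 0.2424]
eef_rot: [1.495, 1.569, 2.681]
force: [-0.9, -0.1, -1.9]
grip_width: 0.0289
[ 0.5661 -0.1459  0.2437] [-0.3653  0.4209  1.6457  0.0002  1.0745 -1.5507]
```

View pics/w5.png

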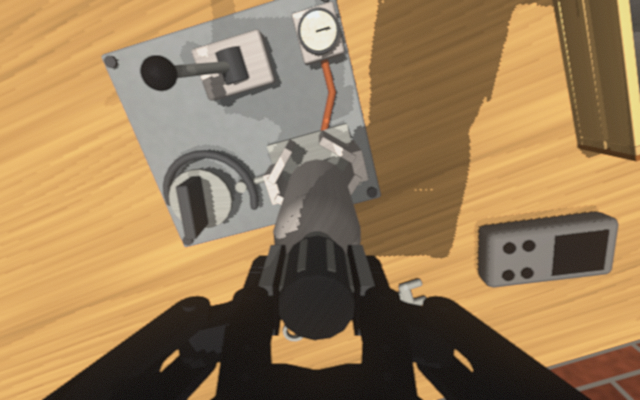

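View pics/s5.png

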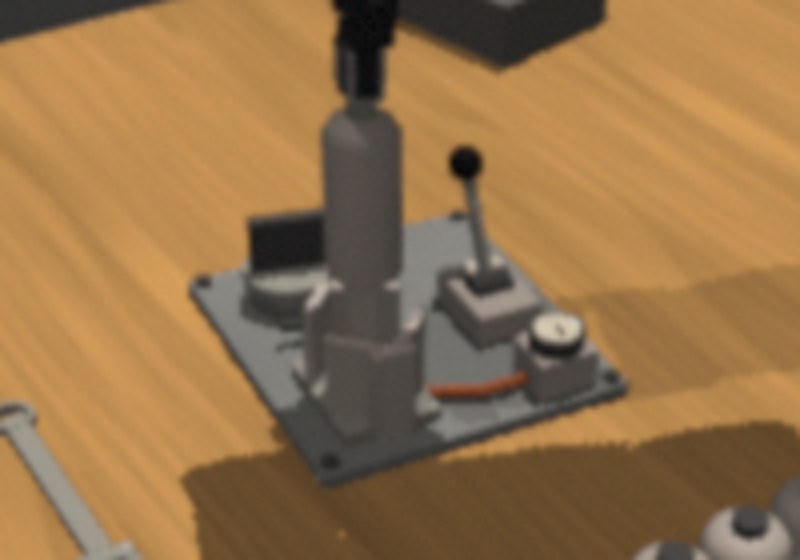

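Both views show the canister over the cradle opening, so I'll lower it in stages and watch the force.

```bash
python3 -m pendant '[[0.8,0,0,0,0,0],[1,0,0,0,0,0],[1,0,0,0,0,0],[1,0,0,0,0,0],[0.8,0,0,0,0,0],[0.4,0,0,0,0,0],[0,0,0,0,0,0]]'
python3 -m pendant '[[0.8,0,0,0,0,0],[0.8,0,0,0,0,0],[0.8,0,0,0,0,0],[0.6,0,0,0,0,0],[0.4,0,0,0,0,0],[0.3,0,0,0,0,0],[0.2,0,0,0,0,0],[0,0,0,0,0,0],[0,0,0,0,0,0]]'
```

```text
time: 11.0
eef_pos: [0.5657, -0.1461, 0.1926]
eef_rot: [1.489, 1.57, 2.673]
force: [0.4, -0.7, -1.8]
grip_width: 0.0288
time: 11.9
eef_pos: [0.566, -0.1462, 0.1545]
eef_rot: [-1.252, 1.57, -0.067]
force: [0.4, 0.3, -2.4]
grip_width: 0.0289
```

```bash
python3 -m pendant '[[0.15,0,0,0,0,0],[0.15,0,0,0,0,0],[0.1,0,0,0,0,0],[0,0,0,0,0,0],[0,0,0,0,0,0]]'
```

```text
time: 12.4
eef_pos: [0.5659, -0.1461, 0.1502]
eef_rot: [0.594, 1.571, 1.779]
force: [-0.4, 0.0, -2.0]
grip_width: 0.0289
```

```bash
python3 -m pendant '[[0.05,0,0,0,0,0],[0.05,0,0,0,0,0],[0,0,0,0,0,0],[0,0,0,0,0,0]]'; python3 -m pendant '[[0.05,0,0,0,0,0],[0.05,0,0,0,0,0],[0,0,0,0,0,0],[0,0,0,0,0,0]]'
```

```text
time: 12.8
eef_pos: [0.5662, -0.1462, 0.1499]
eef_rot: [-1.46, 1.57, -0.275]
force: [-0.6, 0.6, 5.2]
grip_width: 0.0291
time: 13.2
eef_pos: [0.5665, -0.1463, 0.1499]
eef_rot: [-1.506, 1.568, -0.321]
force: [-1.5, 1.6, 13.6]
grip_width: 0.0291
```

It's on the floor: the force turned to +13 N and z has stopped. I'll ease off, open and go up.

```bash
python3 -m pendant '[[-0.1,0,0,0,0,0],[0,0,0,0,0,0],[0,0,0,0,0,0]]'; python3 -m pendant '[[0,0,0,0,0,0],[0,0,0,0,0,0],[0,0,0,0,0,0],[0,0,0,0,0,0],[0,0,0,0,0,0],[0,0,0,0,0,0]]' -0.2
python3 -m pendant '[[-1,0,0,0,0,0],[-1.5,0,0,0,0,0],[-2,0,0,0,0,0],[-2,0,0,0,0,0],[-1.5,0,0,0,0,0],[-0.5,0,0,0,0,0],[0,0,0,0,0,0]]'
python3 - <<'E'
from h import *
np.set_printoptions(precision=4,suppress=True)
f=grab_frame('wrist'); save(f,'w6');g=grab_frame('scene'); v=g['image'][100:240,220:420]; cv2.imwrite('pics/s6.png',cv2.resize(v[:,:,::-1],None,fx=4,fy=4,interpolation=cv2.INTER_CUBIC))
for k,z in [('cam_grip',.065),('lever_tip',.115),('canister_head',.168)]:
  for h in (f,g):
    for r in pinpoint(k,h)[:1]: print(k,np.round(r['uv']),r['confidence'],atz(h,r['uv'],z))
E
```

```text
time: 13.5
eef_pos: [0.5662, -0.1463, 0.1499]
eef_rot: [-1.46, 1.57, -0.275]
force: [0.7, 2.1, 7.8]
grip_width: 0.0288
time: 14.1
eef_pos: [0.5659, -0.1462, 0.1492]
eef_rot: [0.524, 1.571, 1.709]
force: [-0.5, 0.4, 0.5]
grip_width: 0.0514
time: 14.8
eef_pos: [0.566, -0.1462, 0.2351]
eef_rot: [-1.477, 1.569, -0.292]
force: [0.3, -0.4, -0.0]
grip_width: 0.0514
cam_grip [188. 206.] 0.7 [ 0.5475 -0.2773  0.065 ]
cam_grip [291. 156.] 0.77 [ 0.5474 -0.2869  0.065 ]
lever_tip [153.  72.] 0.71 [ 0.4366 -0.2252  0.115 ]
lever_tip [337. 141.] 0.62 [ 0.4376 -0.2181  0.115 ]
canister_head [321. 212.] 0.81 [ 0.567  -0.1447  0.168 ]
canister_head [307. 150.] 0.91 [ 0.577  -0.1473  0.168 ]
```

View pics/w6.png

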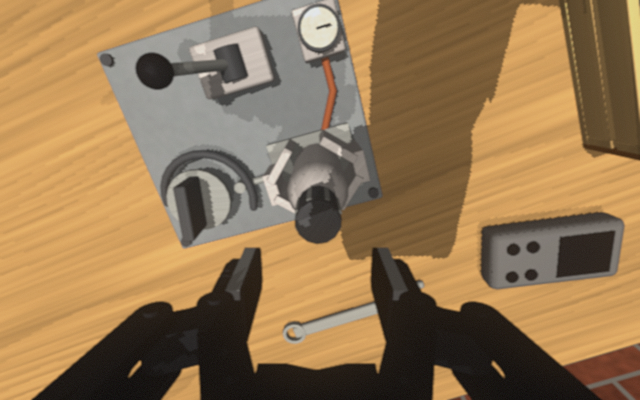

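View pics/s6.png

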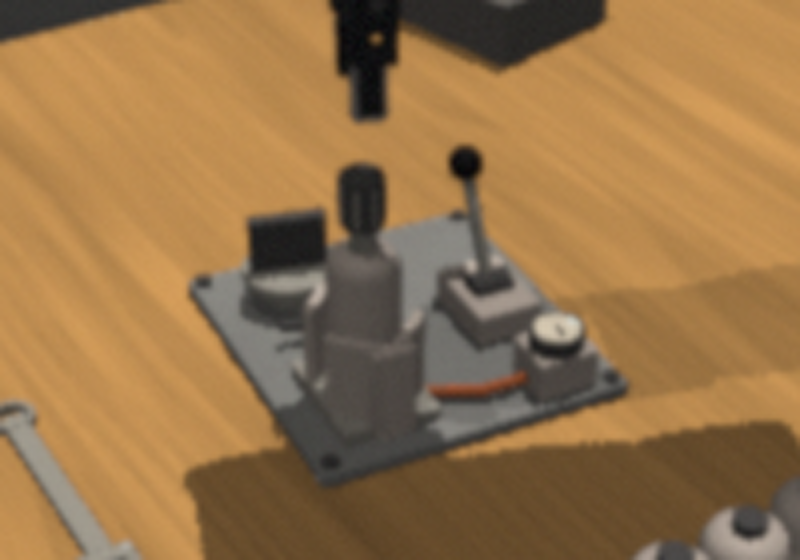

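The canister stands upright between V-block and jaw. Next I'll go above the cam and look.

```bash
python3 -m pendant '[[0,-0.4,-1.4,0,0,0],[0,-0.6,-2.2,0,0,0],[0,-0.6,-2.2,0,0,0],[0,-0.6,-2.2,0,0,0],[0,-0.6,-2.2,0,0,0],[0,-0.5,-1.6,0,0,0],[0,-0.2,-0.6,0,0,0],[0,0,0,0,0,0],[0,0,0,0,0,0]]' -0.1
python3 - <<'E'
from h import *
np.set_printoptions(precision=4,suppress=True)
print(read_state()['eef_pos'],read_state()['q'])
f=grab_frame('wrist'); save(f,'w7')
g=grab_frame('top'); 
for h in (f,g):
  r=pinpoint('cam_grip',h)[0]; print(r['uv'],r['confidence'],atz(h,r['uv'],.065))
v=f['image'][130:290,220:420]; cv2.imwrite('pics/w7z.png',cv2.resize(v[:,:,::-1],None,fx=4,fy=4,interpolation=cv2.INTER_CUBIC))
save(g,'t7')
E
```

```text
time: 16.1
eef_pos: [0.5517, -0.2737, 0.2342]
eef_rot: [0.761, 1.57, 1.946]
force: [-0.2, 0.5, -0.1]
grip_width: 0.0474
[ 0.5517 -0.2737  0.2342] [-0.5679  0.4752  1.5788  0.0003  1.0879 -1.7533]
[312.3, 175.7] 0.79 [ 0.5505 -0.2785  0.065 ]
[436.6, 227.7] 0.93 [ 0.545  -0.2768  0.065 ]
```

View pics/w7z.png

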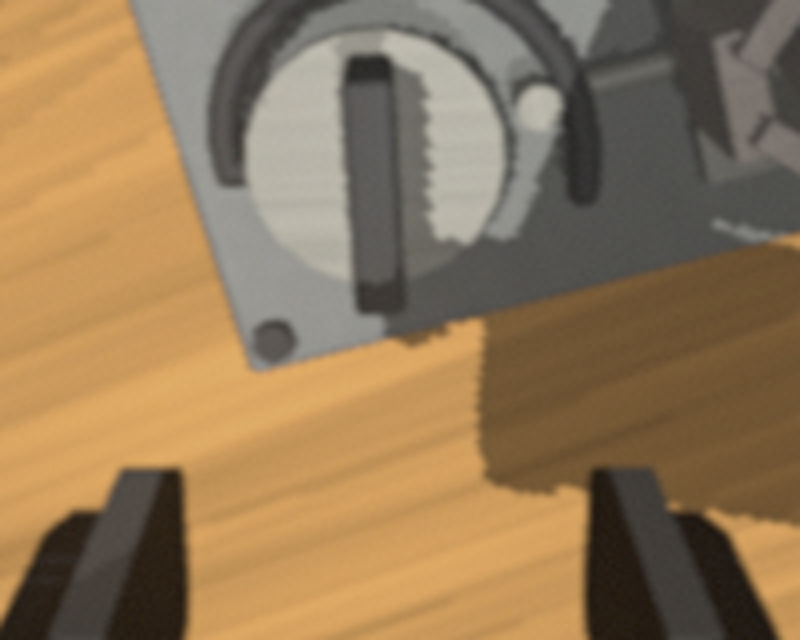

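View pics/w7.png

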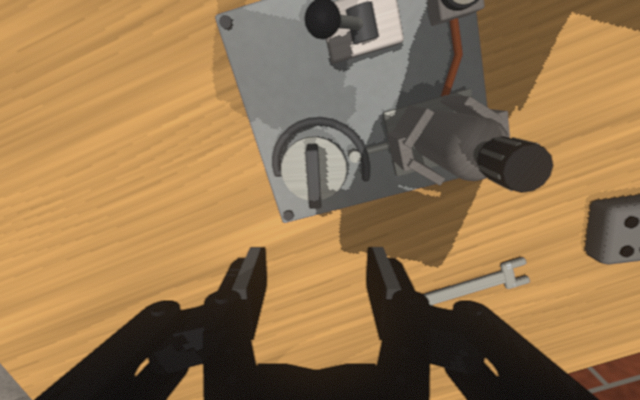

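```bash
python3 - <<'E'
from h import *
np.set_printoptions(precision=4,suppress=True)
f=grab_frame('wrist'); Z=lambda u,v:(220+u/4,130+v/4)
print('disc',atz(f,Z(376,155),.04), np.linalg.norm(atz(f,Z(245,155),.04)-atz(f,Z(508,155),.04)))
a=atz(f,Z(368,80),.082);b=atz(f,Z(381,312),.082);b2=atz(f,Z(380,285),.082)
for e in (b,b2):
  d=a-e; print('wing',(a+e)/2,np.linalg.norm(d),np.degrees(np.arctan2(d[1],d[0])))
R=toolR(); print(R[:,1],R[:,2],np.degrees(np.arctan2(R[1,1],R[0,1])))
E
```

```text
disc [ 0.5503 -0.2766  0.04  ] 0.06801077940502788
wing [ 0.5509 -0.2769  0.082 ] 0.054879496718526107 160.9503855546551
wing [ 0.5477 -0.2757  0.082 ] 0.04818212161218172 161.09260446538389
[-0.9268  0.3755 -0.0001] [0.3755 0.9268 0.0001] 157.94385693343185
```

```bash
python3 -m pendant '[[1.5,0,-0.15,-1.5,0,0],[2.5,0,-0.15,-1.5,0,0],[2.5,0,0,0,0,0],[2.5,0,0,0,0,0],[2.5,0,0,0,0,0],[2,0,0,0,0,0],[1.5,0,0,0,0,0],[1,0,0,0,0,0],[0.5,0,0,0,0,0],[0,0,0,0,0,0],[0,0,0,0,0,0]]' 0
python3 - <<'E'
from h import *
np.set_printoptions(precision=4,suppress=True)
print(read_state()['eef_pos'],read_state()['q'])
f=grab_frame('wrist'); save(f,'w8')
E
```

```text
time: 17.45
eef_pos: [0.5509, -0.2772, 0.0699]
eef_rot: [-1.722, 1.57, -0.485]
force: [0.1, 0.0, 0.2]
grip_width: 0.043
[ 0.5509 -0.2772  0.0699] [-0.5733  0.6718  1.7227  0.0001  0.746  -1.8108]
```

View pics/w8.png

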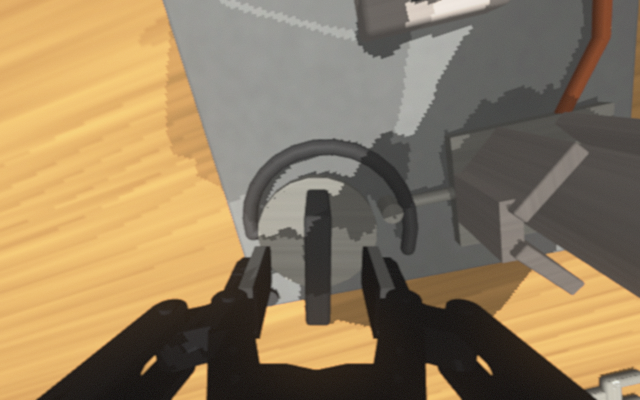

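The wing is centred and parallel between the pads. I'll go down 2 cm more and close.

```bash
python3 -m pendant '[[0.7,0,0,0,0,0],[0.7,0,0,0,0,0],[0.4,0,0,0,0,0],[0.2,0,0,0,0,0],[0,0,0,0,0,0]]'
python3 -m pendant '[[0,0,0,0,0,0],[0,0,0,0,0,0],[0,0,0,0,0,0],[0,0,0,0,0,0],[0,0,0,0,0,0],[0,0,0,0,0,0],[0,0,0,0,0,0],[0,0,0,0,0,0]]' 1 60
```

```text
time: 18.0
eef_pos: [0.5504, -0.2769, 0.0488]
eef_rot: [1.241, 1.57, 2.478]
force: [0.3, 0.2, 0.9]
grip_width: 0.0424
time: 18.8
eef_pos: [0.5508, -0.2766, 0.0496]
eef_rot: [-0.764, 1.57, 0.474]
force: [1.9, 5.7, 4.0]
grip_width: 0.0108
```

```bash
python3 -m pendant '[[0,0,0,4,0,0],[0,0,0,6,0,0],[0,0,0,6,0,0],[0,0,0,6,0,0],[0,0,0,4,0,0],[0,0,0,0,0,0]]'
python3 - <<'E'
from h import *
np.set_printoptions(precision=4,suppress=True)
s=read_state();print(s['eef_pos'],s['q'],s['torque'],s['force'])
f=grab_frame('wrist'); save(f,'w9')
E
```

```text
time: 19.4
eef_pos: [0.5509, -0.2765, 0.0496]
eef_rot: [-0.113, 1.57, 0.668]
force: [2.4, 6.0, 2.8]
grip_width: 0.0115
[ 0.5509 -0.2765  0.0496] [-0.5725  0.7008  1.7334  0.001   0.7072 -1.3544] [ 0.841  -0.2427 -0.1389] [2.3708 5.9979 2.7828]
```

View pics/w9.png

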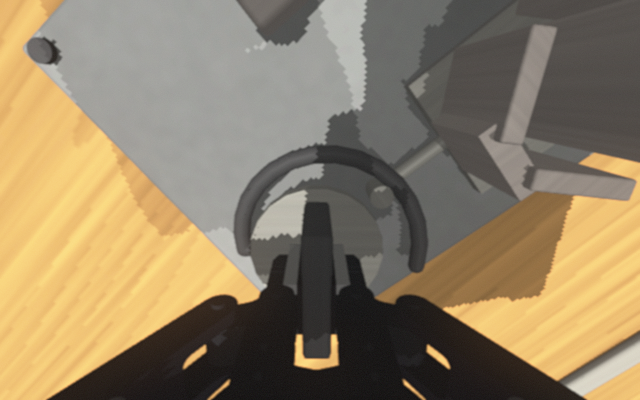

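```bash
python3 -m pendant '[[0,0,0,4,0,0],[0,0,0,6,0,0],[0,0,0,6,0,0],[0,0,0,6,0,0],[0,0,0,6,0,0],[0,0,0,6,0,0],[0,0,0,6,0,0],[0,0,0,6,0,0],[0,0,0,6,0,0],[0,0,0,6,0,0],[0,0,0,6,0,0],[0,0,0,4,0,0]]'
python3 - <<'E'
from h import *
np.set_printoptions(precision=4,suppress=True)
s=read_state();print(s['eef_pos'],s['q'],s['torque'],s['force'])
f=grab_frame('wrist'); save(f,'w10')
E
```

```text
time: 20.65
eef_pos: [0.5513, -0.2764, 0.0496]
eef_rot: [0.59, 1.57, 0.183]
force: [4.7, 7.7, 3.2]
grip_width: 0.0112
[ 0.5513 -0.2764  0.0496] [-0.5722  0.7009  1.733   0.0013  0.7068 -0.1662] [ 1.2016 -0.6631  0.1291] [4.7303 7.7286 3.2155]
```

View pics/w10.png

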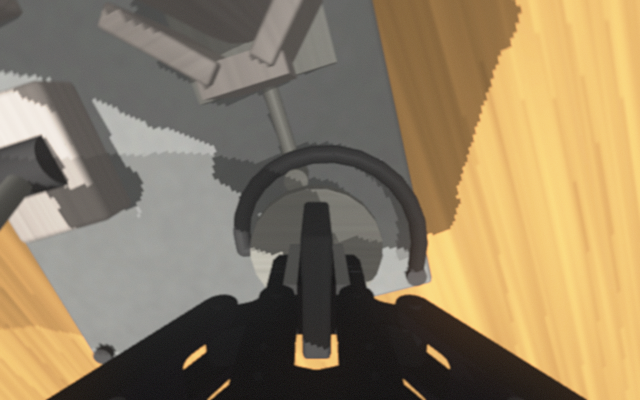

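```bash
python3 -m pendant '[[0,0,0,4,0,0],[0,0,0,6,0,0],[0,0,0,6,0,0],[0,0,0,6,0,0],[0,0,0,6,0,0],[0,0,0,6,0,0],[0,0,0,6,0,0],[0,0,0,6,0,0],[0,0,0,6,0,0],[0,0,0,5,0,0],[0,0,0,5,0,0],[0,0,0,0,0,0]]'
python3 - <<'E'
from h import *
np.set_printoptions(precision=4,suppress=True)
s=read_state();print(s['eef_pos'],s['q'],s['torque'],s['force'])
E
python3 -m pendant '[[0,0,0,3,0,0],[0,0,0,3,0,0],[0,0,0,2,0,0],[0,0,0,0,0,0],[0,0,0,0,0,0]]'
python3 - <<'E'
from h import *
np.set_printoptions(precision=4,suppress=True)
s=read_state();print(s['eef_pos'],s['q'],s['torque'],s['force'])
f=grab_frame('wrist'); save(f,'w11')
E
```

```text
time: 21.9
eef_pos: [0.5515, -0.2767, 0.0496]
eef_rot: [1.432, 1.569, -0.056]
force: [6.2, 4.6, 1.1]
grip_width: 0.0115
[ 0.5515 -0.2767  0.0496] [-0.5724  0.7011  1.7326  0.0015  0.7062  0.915 ] [ 0.9924 -0.8    -0.1806] [6.2259 4.6446 1.1024]
time: 22.4
eef_pos: [0.5515, -0.2767, 0.0496]
eef_rot: [1.579, 1.569, -0.047]
force: [6.8, 5.0, 1.4]
grip_width: 0.0112
[ 0.5515 -0.2767  0.0496] [-0.5724  0.7011  1.7326  0.0015  0.7062  1.0518] [ 0.9515 -0.7956 -0.1061] [6.7528 4.9713 1.4234]
```

View pics/w11.png

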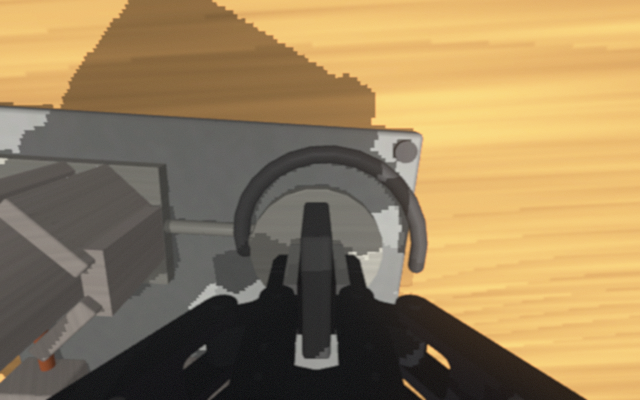

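Torque is still only about 0.1 N m, which is plain friction and not the stop. I'll creep on.

```bash
cat > st.py <<'E'
from h import *
np.set_printoptions(precision=4,suppress=True)
s=read_state();R=toolR();print(s['eef_pos'],'q6',s['q'][5],s['torque'],s['force'],'tooly yaw',np.degrees(np.arctan2(R[1,1],R[0,1])))
E
python3 -m pendant '[[0,0,0,1.5,0,0],[0,0,0,1.5,0,0],[0,0,0,0,0,0]]';python3 st.py
python3 -m pendant '[[0,0,0,1,0,0],[0,0,0,1,0,0],[0,0,0,0,0,0]]';python3 st.py
python3 -m pendant '[[0,0,0,1,0,0],[0,0,0,1,0,0],[0,0,0,0,0,0]]';python3 st.py
```

```text
time: 22.75
eef_pos: [0.5515, -0.2767, 0.0496]
eef_rot: [1.571, 1.569, -0.107]
force: [6.7, 4.7, 1.2]
grip_width: 0.0113
[ 0.5515 -0.2767  0.0496] q6 1.1048396846611452 [ 0.8994 -0.9193 -0.0367] [6.6841 4.7109 1.1714] tooly yaw -6.157032183869352
time: 23.05
eef_pos: [0.5515, -0.2767, 0.0496]
eef_rot: [1.288, 1.569, -0.422]
force: [6.9, 5.8, 1.6]
grip_width: 0.0111
[ 0.5515 -0.2767  0.0496] q6 1.1380995882100449 [ 0.8942 -0.9461  0.9796] [6.9039 5.7578 1.6413] tooly yaw -8.011214200334877
time: 23.35
eef_pos: [0.5515, -0.2768, 0.0497]
eef_rot: [1.016, 1.569, -0.728]
force: [4.9, 5.1, 1.3]
grip_width: 0.0113
[ 0.5515 -0.2768  0.0497] q6 1.1719641598796977 [ 0.919  -0.8489  1.812 ] [4.9353 5.0809 1.3302] tooly yaw -9.902538811594251
```

The torque climbed to 1.8 N m, so the cam is at its stop (tool yaw about −6.5°, matching the dock's axis). I'll relax 2.5° and open.

```bash
python3 -m pendant '[[0,0,0,-1.5,0,0],[0,0,0,-1.0,0,0],[0,0,0,0,0,0]]';python3 st.py
python3 -m pendant '[[0,0,0,0,0,0],[0,0,0,0,0,0],[0,0,0,0,0,0],[0,0,0,0,0,0],[0,0,0,0,0,0]]' 0
python3 -m pendant '[[-1,0,0,0,0,0],[-1.5,0,0,0,0,0],[-2.5,0,0,0,0,0],[-3,0,0,0,0,0],[-3,0,0,0,0,0],[-3,0,0,0,0,0],[-2,0,0,0,0,0],[-1,0,0,0,0,0],[0,0,0,0,0,0],[0,0,0,0,0,0]]'
python3 - <<'E'
from h import *
f=grab_frame('wrist'); save(f,'w12');g=grab_frame('scene'); v=g['image'][100:240,220:420]; cv2.imwrite('pics/s12.png',cv2.resize(v[:,:,::-1],None,fx=4,fy=4,interpolation=cv2.INTER_CUBIC))
E
python3 st.py
```

```text
time: 23.65
eef_pos: [0.5515, -0.2767, 0.0496]
eef_rot: [1.344, 1.569, -0.357]
force: [6.3, 4.5, 0.7]
grip_width: 0.0112
[ 0.5515 -0.2767  0.0496] q6 1.1286023121980202 [ 0.9478 -0.8688  0.7227] [6.2503 4.5104 0.7476] tooly yaw -7.4771763536625775
time: 24.15
eef_pos: [0.5505, -0.2771, 0.0492]
eef_rot: [-2.739, 1.571, 1.84]
force: [-0.6, -0.2, -0.7]
grip_width: 0.0426
time: 25.15
eef_pos: [0.5502, -0.2768, 0.2188]
eef_rot: [-2.196, 1.57, 2.384]
force: [-0.0, -0.0, -0.4]
grip_width: 0.0423
[ 0.5502 -0.2768  0.2181] q6 1.130126796609451 [ 0.0205 -0.0291  0.0228] [ 0.2084 -0.1235 -0.3382] tooly yaw -7.607929669380941
```

View pics/w12.png

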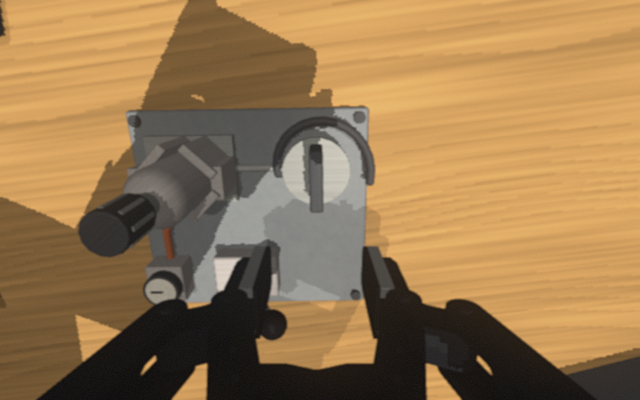

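View pics/s12.png

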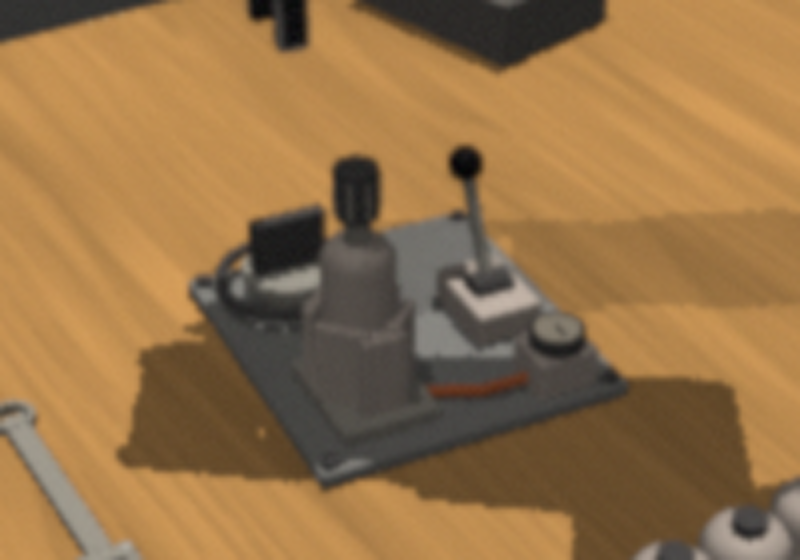

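The jaw is closed on the canister and the wing is parallel to the dock's x axis. For the lever I'll shut the fingers, go to the −y side of the ball, and look.

```bash
python3 -m pendant '[[0,-1.2,0.2,0,0,0],[0,-2.2,0.2,0,0,0],[0,-2.2,0.2,0,0,0],[0,-2.2,0.2,0,0,0],[0,-2,0.17,0,0,0],[0,-1.4,0,0,0,0],[0,-0.64,0,0,0,0],[0,0,0,0,0,0],[0,0,0,0,0,0],[0,0,0,0,0,0]]' 1 40
python3 st.py
python3 - <<'E'
from h import *
np.set_printoptions(precision=4,suppress=True)
f=grab_frame('wrist'); save(f,'w13');g=grab_frame('scene'); v=g['image'][60:240,220:420]; cv2.imwrite('pics/s13.png',cv2.resize(v[:,:,::-1],None,fx=4,fy=3.3,interpolation=cv2.INTER_CUBIC))
for h in (f,g):
  for r in pinpoint('lever_tip',h)[:2]: print(r['uv'],r['confidence'],atz(h,r['uv'],.1135))
E
```

```text
time: 26.25
eef_pos: [0.4325, -0.2711, 0.2192]
eef_rot: [1.689, 1.571, -0.014]
force: [0.4, -0.7, 0.2]
grip_width: -0.0001
[ 0.4325 -0.2711  0.2192] q6 1.0137191695389132 [ 0.0148  0.0039 -0.0646] [ 0.3581 -0.73    0.2358] tooly yaw -7.58579641777088
[254.6, 197.9] 0.81 [ 0.436  -0.2242  0.1135]
[337.3, 140.5] 0.69 [ 0.4339 -0.2214  0.1135]
[401.4, 301.3] 0.17 [0.6538 0.3055 0.1135]
```

View pics/w13.png

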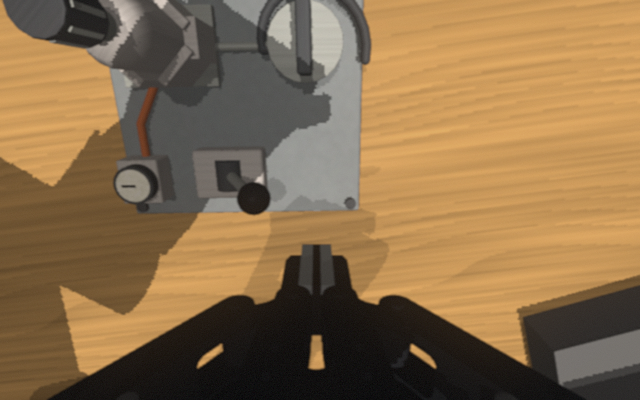

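View pics/s13.png

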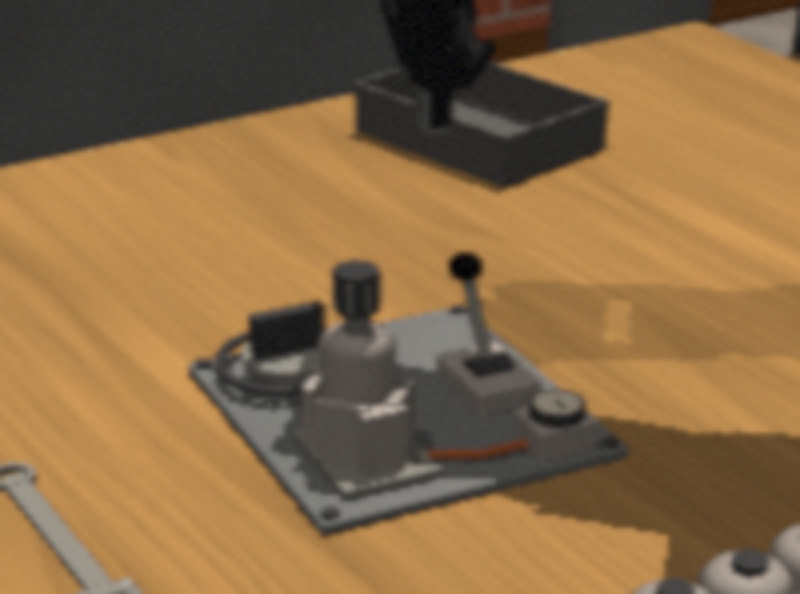

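```bash
python3 -m pendant '[[1.5,-0.2,0,0,0,0],[2.5,0,0,0,0,0],[2.5,0,0,0,0,0],[2.5,0,0,0,0,0],[1.8,0,0,0,0,0],[1,0,0,0,0,0],[0.4,0,0,0,0,0],[0,0,0,0,0,0]]'
python3 -m pendant '[[0,0,-0.7,0,0,0],[0,0,-1,0,0,0],[0,0,-1,0,0,0],[0,0,-1,0,0,0],[0,0,-1,0,0,0],[0,0,-1,0,0,0],[0,0,-1,0,0,0],[0,0,-1,0,0,0],[0,0,-0.6,0,0,0],[0,0,0,0,0,0]]'
python3 st.py
python3 - <<'E'
from h import *
np.set_printoptions(precision=4,suppress=True)
f=grab_frame('wrist'); save(f,'w14');g=grab_frame('scene'); v=g['image'][60:240,220:420]; cv2.imwrite('pics/s14.png',cv2.resize(v[:,:,::-1],None,fx=4,fy=3.3,interpolation=cv2.INTER_CUBIC))
E
```

```text
time: 27.25
eef_pos: [0.4301, -0.2707, 0.0973]
eef_rot: [-2.643, 1.571, 1.937]
force: [0.2, -0.0, 0.1]
grip_width: -0.0001
time: 28.25
eef_pos: [0.4409, -0.1876, 0.0972]
eef_rot: [-2.403, 1.57, 2.177]
force: [0.0, 0.2, -1.1]
grip_width: -0.0
[ 0.4409 -0.1876  0.0972] q6 1.1620972168615165 [-0.0664 -0.0263  0.0132] [ 0.0204  0.1581 -1.0737] tooly yaw -7.552029175869905
```

View pics/w14.png

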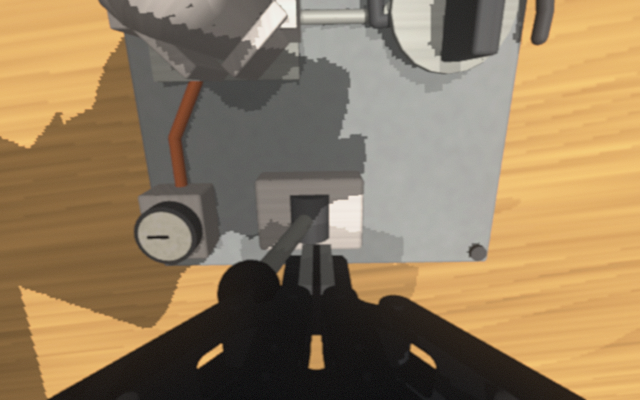

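View pics/s14.png

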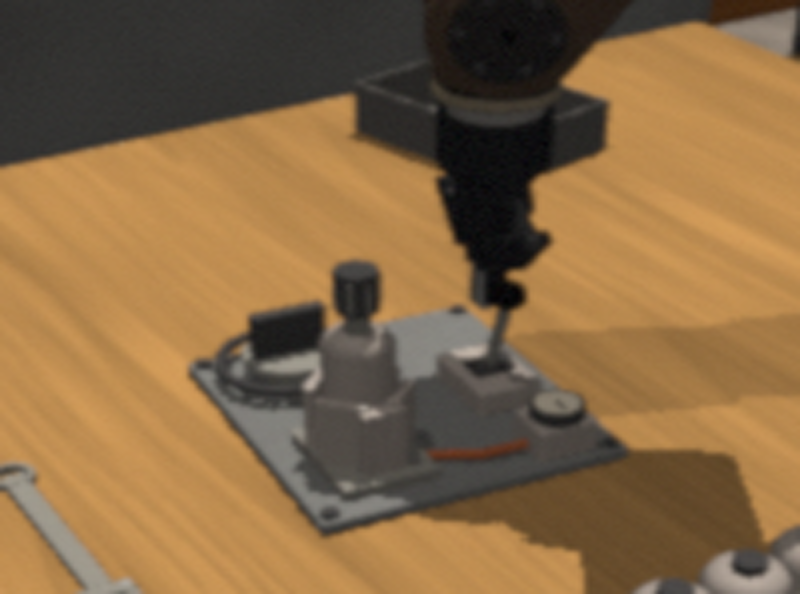

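The ball is moving and is past vertical. I'll creep to the stop while watching the force.

```bash
python3 -m pendant '[[0,0,-0.5,0,0,0],[0,0,-0.4,0,0,0],[0,0,-0.3,0,0,0],[0,0,0,0,0,0]]'
python3 -m pendant '[[0,0,-0.2,0,0,0],[0,0,-0.1,0,0,0],[0,0,0,0,0,0]]'
python3 -m pendant '[[0,0,-0.2,0,0,0],[0,0,0,0,0,0]]'
```

```text
time: 28.75
eef_pos: [0.4425, -0.1762, 0.0973]
eef_rot: [-2.603, 1.571, 1.977]
force: [-0.6, 1.0, -0.4]
grip_width: 0.0
time: 29.05
eef_pos: [0.4429, -0.1734, 0.0973]
eef_rot: [-2.858, 1.571, 1.722]
force: [0.1, -0.0, -0.1]
grip_width: -0.0001
time: 29.25
eef_pos: [0.4432, -0.1714, 0.0973]
eef_rot: [2.881, 1.571, 1.177]
force: [-0.2, 0.4, -0.1]
grip_width: -0.0
```

```bash
for i in 1; do python3 -m pendant '[[0,0,-0.2,0,0,0],[0,0,-0.1,0,0,0],[0,0,0,0,0,0]]'; python3 -m pendant '[[0,0,-0.1,0,0,0],[0,0,-0.1,0,0,0],[0,0,0,0,0,0]]'; python3 -m pendant '[[0,0,-0.1,0,0,0],[0,0,-0.1,0,0,0],[0,0,0,0,0,0]]'; done
python3 - <<'E'
from h import *
np.set_printoptions(precision=4,suppress=True)
f=grab_frame('wrist'); save(f,'w15');g=grab_frame('scene'); print(g['R'] is None)
for h in (f,g):
  for r in pinpoint('lever_tip',h)[:1]: print(r['uv'],r['confidence'],atz(h,r['uv'],.1135))
E
```

```text
time: 29.55
eef_pos: [0.4436, -0.1684, 0.0973]
eef_rot: [3.006, 1.571, 1.302]
force: [-0.8, 0.2, 0.1]
grip_width: 0.0001
time: 29.85
eef_pos: [0.4438, -0.1667, 0.0973]
eef_rot: [0.595, 1.571, -1.108]
force: [0.3, -2.3, -0.8]
grip_width: 0.0
time: 30.15
eef_pos: [0.4441, -0.166, 0.0973]
eef_rot: [0.291, 1.569, -1.412]
force: [-5.4, -15.7, -3.3]
grip_width: -0.0005
False
[256.6, 282.5] 0.73 [ 0.4458 -0.1414  0.1135]
[419.9, 266.3] 0.47 [0.568  0.2602 0.1135]
```

View pics/w15.png

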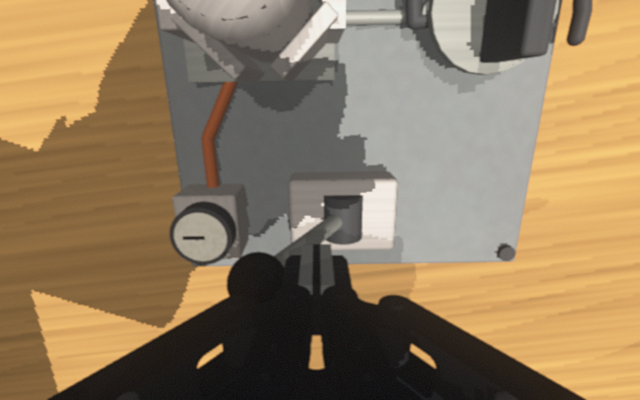

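The finger is at the stop: force rose to 16 N at exactly the predicted spot. I'll back off and rise clear.

```bash
python3 -m pendant '[[0,0,0.5,0,0,0],[0,0,1,0,0,0],[0,0,1.5,0,0,0],[0,0,1,0,0,0],[-1.5,0,0,0,0,0],[-2.5,0,0,0,0,0],[-3,0,0,0,0,0],[-3,0,0,0,0,0],[-3,0,0,0,0,0],[-2,0,0,0,0,0],[-1,0,0,0,0,0],[0,0,0,0,0,0]]'
python3 -m pendant '[[0,0,2,0,0,0],[0,0,3,0,0,0],[0,0,3,0,0,0],[0,0,3,0,0,0],[0,0,3,0,0,0],[0,0,2,0,0,0],[0,0,0,0,0,0],[0,0,0,0,0,0]]'
python3 - <<'E'
from h import *
np.set_printoptions(precision=4,suppress=True)
f=grab_frame('top'); v=f['image'][120:310,180:470]; cv2.imwrite('pics/t16.png',cv2.resize(v[:,:,::-1],None,fx=2.7,fy=2.7,interpolation=cv2.INTER_CUBIC))
g=grab_frame('scene'); v=g['image'][100:340,200:500]; cv2.imwrite('pics/s16.png',cv2.resize(v[:,:,::-1],None,fx=2.5,fy=2.5,interpolation=cv2.INTER_CUBIC))
t=np.array([.511,-.189]);R=Ro.from_euler('z',-.112).as_matrix()[:2,:2]
for h in (f,g):
  for k,z in [('lever_tip',.113),('canister_head',.168),('cam_grip',.065),('meter',0),('wrench',0)]:
    for r in pinpoint(k,h)[:1]: w=atz(h,r['uv'],z); print(k,r['uv'],r['confidence'],w,'dock',R.T@(w[:2]-t))
E
```

```text
time: 31.55
eef_pos: [0.4389, -0.2048, 0.258]
eef_rot: [1.224, 1.569, -0.48]
force: [-0.1, -1.5, -0.9]
grip_width: 0.0002
time: 32.35
eef_pos: [0.4173, -0.3626, 0.2563]
eef_rot: [-2.41, 1.569, 2.169]
force: [0.7, 1.2, -0.3]
grip_width: 0.0
lever_tip [381.8, 219.2] 0.67 [ 0.5591 -0.1377  0.113 ] dock [0.0421 0.0564]
canister_head [390.7, 211.6] 0.61 [ 0.5703 -0.1508  0.168 ] dock [0.0547 0.0446]
cam_grip [438.4, 225.4] 0.78 [ 0.5507 -0.2813  0.065 ] dock [ 0.0498 -0.0873]
meter [293.6, 143.2] 0.65 [0.7746 0.0842 0.    ] dock [0.2314 0.301 ]
wrench [393.1, 143.6] 0.98 [ 0.7753 -0.1827  0.    ] dock [0.262  0.0358]
lever_tip [311.7, 195.0] 0.73 [ 0.6253 -0.0459  0.113 ] dock [0.0975 0.1549]
canister_head [307.9, 143.3] 0.57 [ 0.5582 -0.1723  0.168 ] dock [0.045  0.0218]
cam_grip [289.6, 155.8] 0.72 [ 0.5497 -0.2915  0.065 ] dock [ 0.0499 -0.0975]
meter [282.6, 284.5] 0.71 [0.771  0.0676 0.    ] dock [0.2297 0.284 ]
wrench [235.4, 223.1] 0.57 [ 0.775  -0.1768  0.    ] dock [0.261  0.0416]
```

View pics/t16.png

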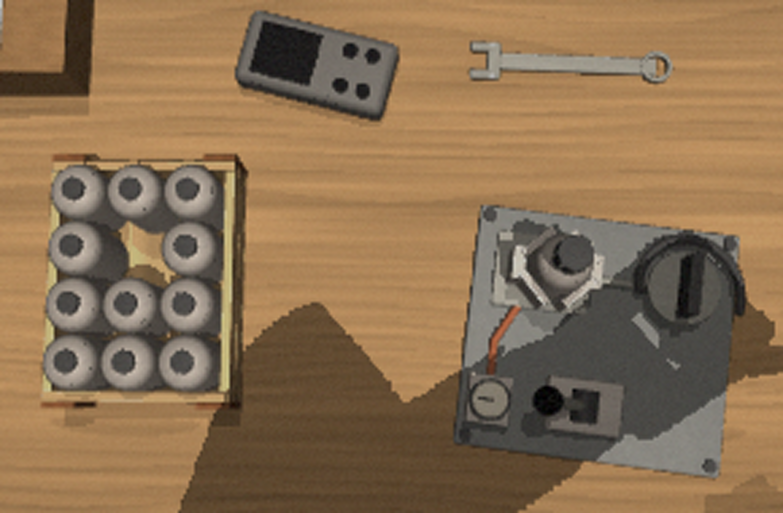

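View pics/s16.png

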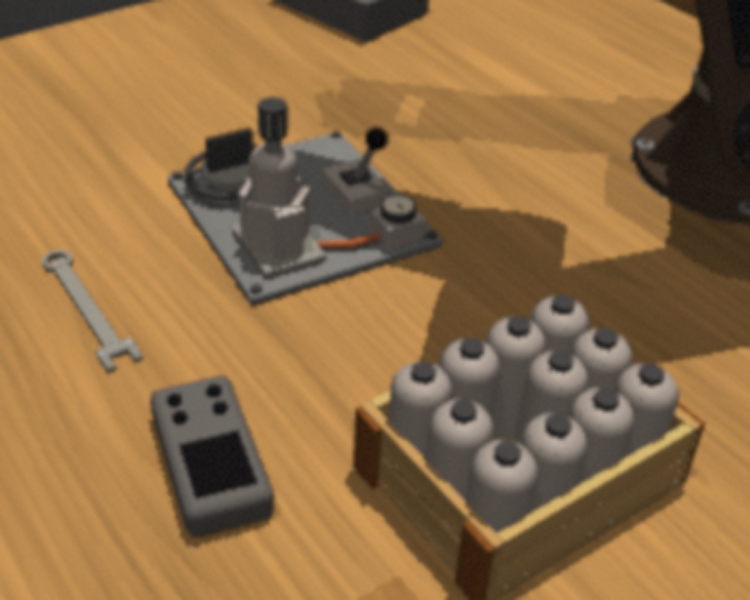

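```bash
python3 - <<'E'
from h import *
np.set_printoptions(precision=4,suppress=True)
f=grab_frame('top'); t=np.array([.511,-.189]);R=Ro.from_euler('z',-.112).as_matrix()[:2,:2]
w=atz(f,(180+548/2.7,120+401/2.7),.113);print('ball dock',R.T@(w[:2]-t))
w=atz(f,(180+575/2.7,120+254/2.7),.186);print('head dock',R.T@(w[:2]-t))
v=f['image'][195:245,400:470]; cv2.imwrite('pics/t17.png',cv2.resize(v[:,:,::-1],None,fx=10,fy=10,interpolation=cv2.INTER_CUBIC))
E
```

```text
ball dock [-0.0714  0.0417]
head dock [0.0473 0.0414]
```

View pics/t17.png

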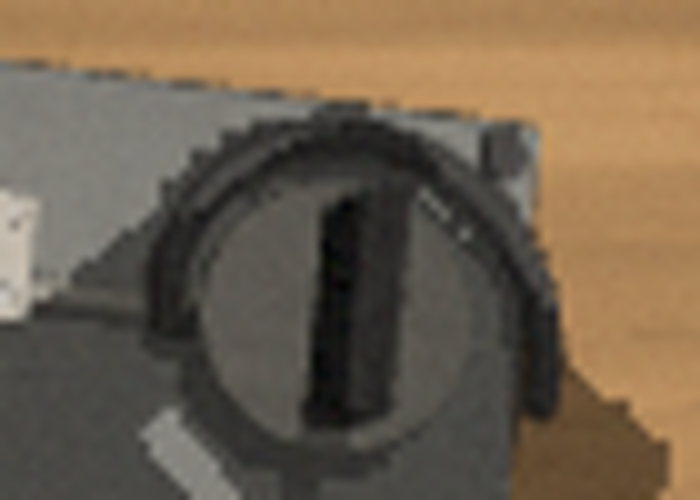

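The wing lies along the dock's x axis, the ball is at dock y +42 mm (43 expected), and the head is at y +41 mm (42 expected when clamped). I'm handing in.

```bash
python3 -c "
from station import *
print(sign_off())"
```

```text
the job is handed in; nothing more can be done
None
```

The job is done in the order asked and handed in at about 32.5 s on the robot's clock, with the arm standing clear. The hand-in reports no verdict.

- **Canister:** I drew the tall-headed canister straight up out of the crate. I lowered it into the cradle until the force showed it on the floor, then let go. The other eleven look to be in their places in the last pictures.
- **Cam lock:** I turned it clockwise until the wrist torque rose from about 0.1 to 1.8 N m, which is its stop. The wing now lies along the dock's x axis. The canister head is at dock y +41 mm; about +42 mm is expected when clamped.
- **Gas lever:** I pushed it over until the force rose to about 16 N, at the spot worked out beforehand for its stop. The ball is at dock y +42 mm; +43 mm is expected.
- **Meter and wrench:** I never touched them, and they lie where they did at the start.

**Checks that disagreed:** In the last pictures the network's "lever_tip" reports were wrong in both the top and scene views; in the top view it marked the canister. The scene-view reports for the canister head and cam grip were also 15–20 mm off. I read the final ball and head positions from the top picture by hand instead.

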